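Open a descaler canister: loosen the vent, then press, twist off and hold the safety cap

ROBOT

A 7-joint arm with a two-finger parallel gripper is mounted at the origin on a cart in front of the work surface, level with it; the furniture and walls round the work are solid. World frame = base frame: x ahead of the robot, y to its left, z up, the work surface at z = 0. Lengths are in m, angles in rad, forces in N, time in s.
With the tool pointing down it reaches from about 0.425 to 0.825 m from the base axis. Payload 3.6 kg.
Tool frame: the origin (TCP) lies midway between the tips of the shut fingers; the grasp point (between the pads) lies 19 mm behind it (env.grasp_offset is the z of the grasp point in the tool frame, in m); z points along the fingers, y is the line along which they close (so a half turn about z gives the same grasp; the last joint's range is limited). The gripper opens to 85 mm and grips with 20 to 120 N. Pads are 22 mm wide; open, the fingers measure 114 mm over their backs; the gripper's body (76 mm by 85 mm) begins 54 mm behind the grasp point. The pads swing forward as they close: fully open they stand 13 mm farther back than shut.
Start: joints at [1.161, 0.615, -0.013, 1.423, 0.008, 1.103, -0.04], TCP at [0.243, -0.603, 0.231] pointing down, gripper open.
Joint ranges: [-3.12, 3.12], [-0.3, 2.06], [-1.34, 1.32], [0.26, 2.42], [-1.36, 4.5], [0.01, 1.98], [-2.84, 2.84]. Speed limits (rad/s): [2.79, 2.79, 3.14, 3.14, 3.14, 3.14, 3.14].

INTERFACE

Orientations are given as a unit quaternion [x, y, z, w].
In Python, from plant import env, ticket, read_camera, camera_info gives the robot as it stands (env), with the cameras as plain functions and the job (ticket).
- The arm moves only by the shell command python3 steer.py 'ROWS' [OPENING] [FORCE]. ROWS is rows parted by semicolons, their numbers by spaces, 1 to 20 of them, each of 6 numbers: dx, dy, dz in m, then a rotation vector rx, ry, rz in rad; each row shifts and turns the commanded pose from where the row before left it, along the tool's axes as they then stand; what a row does not reach is not made up. A row lasts 1/12 s, in which the tool goes at most 0.0417 m and 0.125 rad, less where a joint would pass 70% of its speed; a pose out of reach is approached as far as the arm can. OPENING is the opening from 0.0 (shut) to 1.0 (fully open), set as the command begins (- or left out keeps the last). The fingers move at their own pace and stop on an object; FORCE is the grip in N (left out, the last holds). Time passes only in rows, so rows that do not move let the fingers close. It prints the time, the measured TCP pose, the force, the opening and the grip force at its end.
- env.get_state(): the state, without advancing time (a new reading comes with each control period).
- read_camera(name): name is "scene" or "top"; returns the picture (384x512x3 uint8, red, green, blue); there is no depth.
- camera_info(name): a dict with "vertical_fov" (degrees; the focal length in pixels is half the picture's height over the tangent of half this angle, whatever the lens; pixels are square), "cx", "cy" (the principal point, pixels), "dist" ([k1, k2, p1, p2, k3] as OpenCV has them; the pictures are not rectified), "origin" and "rotation" of the camera in the world. Camera axes: x right, y up, looking along -z (the intrinsics and any distortion apply to the point x, -y, -z); pixel columns grow to the right and rows downward; lengths in m; the calibration is good to about 2 mm. A picture is of the moment at which its call begins. camera_info takes no time and is no camera call.
- ticket.job_done(): hands the job in; it is judged then, once.
The state is a dict: "time_s": time; "joints": joint angles; "dq": joint speeds; "tau": joint torques, N m; "tcp_pos": TCP position; "eef_rot": TCP orientation; "wrist_force": force on the tool from outside, world axes, zero at the start; "torque": the same for the moment, N m; "grip_width": opening from 0.0 (shut) to 1.0 (fully open); "gripper_force": force on a finger pad.
Only numpy, scipy, OpenCV 4.12 (cv2) and the standard library are available. Lean on these libraries where they do the work, as an engineer would, in place of code of your own. Each camera call takes 0.05 s, during which the arm holds its last target. There are 200 camera calls.

TASK

Get the white descaler canister on the wooden tray ready for pouring: first loosen its small blue winged vent cap by about a quarter turn anticlockwise so that it will pour without gulping (the vent cap stays on), then open its red push-and-turn safety cap: press the cap down, twist it anticlockwise while it is pressed until it is free, and lift it off. Finish while holding the red cap in the gripper, still and level, straight above the open neck and about 8 cm clear of where it sat; do not put it down or let go. Leave the canister standing upright in its place on the tray, and do not disturb the things round it.

Things in the scene. Friction and masses are not known exactly. Their poses are not given: they have to be found in the camera images.
- canister: White plastic canister, 164 long (its x) x 94 wide (y), loose, about 0.85 kg, held on the tray only by weight and friction. Origin: centre of underside, z up. Two towers 120 high at its ends, between them a bridge handle along x, 26 wide, top at 124. Red cap on a neck at x = -46, blue vent cap at x = +60, both at y = 0 (mm).
- neck_seat (a point): Point fixed to the canister on its neck's axis (canister x = -46, y = 0, z = 145 mm) where the centre of the red cap's underside sits while the cap is locked. Axes as the canister's. The neck is 34 mm across, 43 mm over its three lugs; its rim is 17 mm above this point.
- safety_cap: Red knurled push-and-turn cap, 53 mm diameter, 31 mm high, 40 g, white arrows on its flat top; a loose part locked on the neck. Origin: centre of its underside, z up; its x is parallel to the canister's at the start. Grip it from above across its diameter, in any direction. Not pressed, or turned clockwise, it is blocked after about 5 degrees.
- cap_grip (a point): Point on the red cap's axis 18 mm above its underside. A spring in the cap pushes it up with 4 N. To open: press it 4.5 mm or more down (9 N; it bottoms at 7 mm, 12 N), keep it down and turn it anticlockwise seen from above; between 38 and 82 degrees (60 is best) its three hooks are clear of the neck's lugs and it lifts straight off.
- vent_cap (a joint): Turn of the blue vent cap in rad, positive anticlockwise seen from above; at the start between 0 and 0.25, stops at 0 and 2.0; counts as loosened above 1.0. Stiff to turn (0.04 Nm), stays where it is left, cannot come off.
- vent_grip (a point): Point on the blue vent cap's axis (canister x = +60, z = 146 mm), turning with the cap. Its wing is an upright bar along this point's x: 27 mm long, 9 mm thick (y), from 10 mm below this point to 8 mm above it, on a disc 26 mm across and 10 mm high. At joint value 0 the point's x is parallel to the canister's x.
- tray: Low wooden tray, 210 x 236 mm, standing on the hob, fixed; floor 4 mm thick, rails 16 mm high. Origin: centre of its underside.
- dish_soap: Tall dish soap bottle with white body and green cap, 42 x 70 x 222 mm, loose; origin centre of its underside. One of four things along the back edge of the hob, in any order; leave it alone.
- tea_glass: Clear drinking glass, 80 mm diameter, 88 mm high, loose; origin centre of its underside. Leave it alone.
- salt_shaker: Glass shaker with grey top, 44 mm diameter, 90 mm high, loose; origin centre of its underside. Leave it alone.
- pepper_shaker: Second shaker of the same shape, loose; origin centre of its underside. Leave it alone.
- teaspoon: Teaspoon with red handle, 132 x 26 x 11 mm, lying loose near the front right edge of the hob; origin centre of its underside. Leave it alone.

How it is judged:
On the way, in this order (a step that is already met when the one before it is completed fails the run):
1. the vent cap is loosened while the safety cap is still home (value of joint vent_cap above 1 rad and horizontal distance between safety_cap and neck_seat below 0.006 m and z of safety_cap in the frame of neck_seat below 0.004 m), for 0.2 s.
2. the safety cap is pressed down, not yet turned (z of safety_cap in the frame of neck_seat below -0.003 m and horizontal distance between safety_cap and neck_seat below 0.006 m and angle between the x axis of safety_cap and the x axis of canister, either way round below 0.3 rad), for 0.05 s.
3. the safety cap is turned anticlockwise while pressed (z of safety_cap in the frame of neck_seat below -0.002 m and angle between the x axis of safety_cap and the x axis of canister, either way round above 0.45 rad), for 0.02 s.
At the end, for the whole second after the job is handed in: Red cap gripped, still, level within 0.25 rad, 40 to 160 mm above its seat, within 30 mm of straight over the neck, clear of the canister; vent cap above 1.0 rad; canister upright within 0.05 rad, at rest with its weight on the tray, not touched by the fingers (contact force between the fingers and safety_cap above 1 N and z of safety_cap in the frame of neck_seat between 0.04 and 0.16 m and horizontal distance between safety_cap and neck_seat below 0.03 m and angle between safety_cap's own z axis and vertical below 0.25 rad and linear speed of each of safety_cap, canister below 0.03 m/s and contact force between safety_cap and canister below 0.1 N and contact force between the fingers and canister below 0.2 N and value of joint vent_cap above 1 rad and angle between canister's own z axis and vertical below 0.05 rad and contact force between canister and tray above 4 N); the arm keeps its last pose, push and grip.
It fails at once if the canister is tipped by more than 0.15 rad or shifted by more than 50 mm (angle between canister's own z axis and vertical above 0.15 rad or distance of canister from where it was at the start of the episode above 0.05 m).
It fails at once if the teaspoon or one of the four things along the back of the hob is moved by more than 30 mm, or one of the four tipped (distance of any of dish_soap, tea_glass, salt_shaker, pepper_shaker, teaspoon from where it was at the start of the episode above 0.03 m or angle between any of dish_soap, tea_glass, salt_shaker, pepper_shaker's own z axis and vertical above 0.3 rad).
It also fails if it takes over 48 s, if anything falls off the work surface, if the arm or the gripper's body presses on something with over 40 N, if the wrist force passes 120 N, or if a joint passes its speed limit or range.

## Working session

There is one attempt and no reset: what is moved stays moved. The work goes in short steps, Python scripts to look and compute and a shell command to move; the robot and the scene stay as the last step left them, time stands still between calls to the robot, and variables do not carry over. Pictures are saved under pics/ and viewed, at most 10 in all, crops included, and the job is handed in when it is done.

```bash
ls; mkdir -p pics; python3 - <<'E'
from plant import env, ticket, read_camera, camera_info
import cv2,numpy as np
a=read_camera("scene");b=read_camera("top")
cv2.imwrite("pics/s0.png",a[:,:,::-1]);cv2.imwrite("pics/t0.png",b[:,:,::-1])
for n in("scene","top"):print(camera_info(n))
print(env.get_state(),env.grasp_offset)
E
```

```text
pics
plant.py
steer.py
{'vertical_fov': 49.58270720566272, 'cx': 252.21241781488223, 'cy': 185.3194293130649, 'dist': array([-0.04104714,  0.        ,  0.        ,  0.        ,  0.        ]), 'origin': array([0.10575414, 0.03498778, 0.78615973]), 'rotation': array([-0.15353576,  0.291537  ,  0.83018338, -0.44969824])}
{'vertical_fov': 57.70562209700538, 'cx': 254.04598875067555, 'cy': 193.17639380145027, 'dist': array([-0.01552133,  0.        ,  0.        ,  0.        ,  0.        ]), 'origin': array([ 0.40034602, -0.25499282,  0.98189304]), 'rotation': array([-0.05989405,  0.0637935 ,  0.70757887, -0.70119558])}
{'time_s': 0.1, 'joints': array([ 1.16049661,  0.61585045, -0.01262742,  1.42471768,  0.00809586,
        1.10337351, -0.04036367]), 'dq': array([ 0.00014531, -0.00236998, -0.00054914, -0.00227232, -0.00070879,
        0.00026662, -0.00106654]), 'tau': array([ 1.50034855e-03, -4.70377100e+01,  2.59986129e-01, -1.71569610e+01,
        9.99712647e-03,  5.82049834e-03, -1.02888509e-05]), 'tcp_pos': array([ 0.24315781, -0.60208415,  0.23024274]), 'eef_rot': array([ 9.81632643e-01,  1.90777444e-01, -2.27974625e-04, -1.12672711e-03]), 'wrist_force': array([-1.16073157, -0.49516808, -0.42622095]), 'torque': array([ 0.00043807, -0.04457809,  0.01432172]), 'gripper_force': 0.0, 'grip_width': 0.9982380427001508} -0.0187
```

View pics/s0.png

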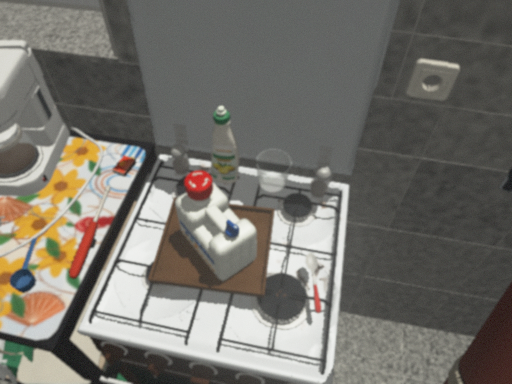

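View pics/t0.png

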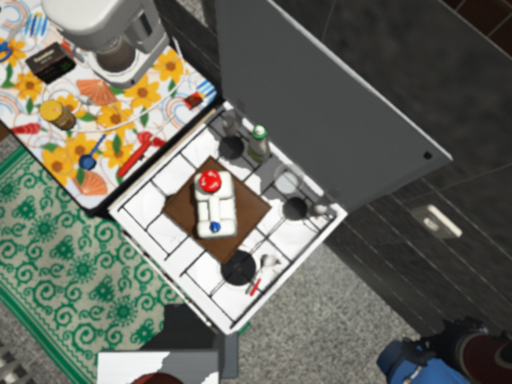

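The scene view shows the red cap near (199,184) and the blue vent near (232,228). In the top view they are near (208,181) and (215,227). Next I'll triangulate both by colour mask.

```bash
cat > h.py <<'E'
from plant import env, ticket, read_camera, camera_info
import cv2,numpy as np
from scipy.spatial.transform import Rotation as R
def cam(n):
    c=camera_info(n);f=192/np.tan(np.radians(c['vertical_fov']/2))
    return c,np.array([[f,0,c['cx']],[0,f,c['cy']],[0,0,1]]),R.from_quat(c['rotation']).as_matrix()
def ray(n,p):
    c,K,M=cam(n);q=cv2.undistortPoints(np.array(p,float).reshape(-1,1,2),K,np.array(c['dist']))[:,0]
    d=np.c_[q[:,0],-q[:,1],-np.ones(len(q))]@M.T
    return np.array(c['origin']),d/np.linalg.norm(d,axis=1)[:,None]
def plane(n,p,z):
    o,d=ray(n,p);return o+d*((z-o[2])/d[:,2])[:,None]
def proj(n,X):
    c,K,M=cam(n);x=(np.atleast_2d(X)-c['origin'])@M;x=x*[1,-1,-1]
    return cv2.projectPoints(x.reshape(-1,1,3),np.zeros(3),np.zeros(3),K,np.array(c['dist']))[0][:,0]
def tri(p,q):
    (o1,d1),(o2,d2)=ray("scene",p),ray("top",q);d1,d2=d1[0],d2[0]
    s=np.linalg.lstsq(np.c_[d1,-d2],o2-o1,rcond=None)[0];a,b=o1+s[0]*d1,o2+s[1]*d2
    return (a+b)/2,np.linalg.norm(a-b)
def mask(im,col,box):
    h=cv2.cvtColor(im,cv2.COLOR_RGB2HSV).astype(int);H,S,V=h[...,0],h[...,1],h[...,2]
    m={'red':((H<8)|(H>172))&(S>150)&(V>90),'blue':(H>95)&(H<130)&(S>110)&(V>40)}[col]
    o=np.zeros(m.shape,np.uint8);x0,y0,x1,y1=box;o[y0:y1,x0:x1]=m[y0:y1,x0:x1];return o
E
python3 - <<'E'
from h import *
I={n:read_camera(n) for n in("scene","top")}
B={('red','scene'):(180,165,218,205),('red','top'):(192,165,225,197),('blue','scene'):(220,215,245,242),('blue','top'):(205,217,225,236)}
P={}
for k,b in B.items():
    m=mask(I[k[1]],k[0],b);M=cv2.moments(m,True);c=(M['m10']/M['m00'],M['m01']/M['m00']);P[k]=c
    ys,xs=np.nonzero(m);print(k,c,M['m00'],xs.min(),xs.max(),ys.min(),ys.max())
for col in('red','blue'):print(col,tri(P[col,'scene'],P[col,'top']),plane('scene',P[col,'scene'],.17),plane('top',P[col,'top'],.17))
s=I['scene'][150:290,140:290];t=I['top'][150:270,155:285]
s=cv2.resize(s[:,:,::-1],None,fx=4,fy=4,interpolation=3)
t=cv2.resize(t[:,:,::-1],None,fx=4,fy=4,interpolation=3)
cv2.imwrite("pics/s1.png",s);cv2.imwrite("pics/t1.png",t)
E
```

```text
('red', 'scene') (197.7357512953368, 182.31865284974094) 386.0 184 211 171 197
('red', 'top') (209.66358024691357, 180.62654320987653) 324.0 199 220 169 192
('blue', 'scene') (229.31578947368422, 227.89473684210526) 38.0 226 233 221 235
('blue', 'top') (214.703125, 226.078125) 64.0 210 219 222 230
red (array([ 0.57549738, -0.15458724,  0.16944346]), np.float64(0.0004048416892447899)) [[ 0.57523001 -0.15427529  0.17      ]] [[ 0.57524564 -0.15481647  0.17      ]]
blue (array([ 0.47118069, -0.16269424,  0.13836358]), np.float64(0.004704872719312182)) [[ 0.45493594 -0.15143752  0.17      ]] [[ 0.46705011 -0.1679016   0.17      ]]
```

View pics/t1.png

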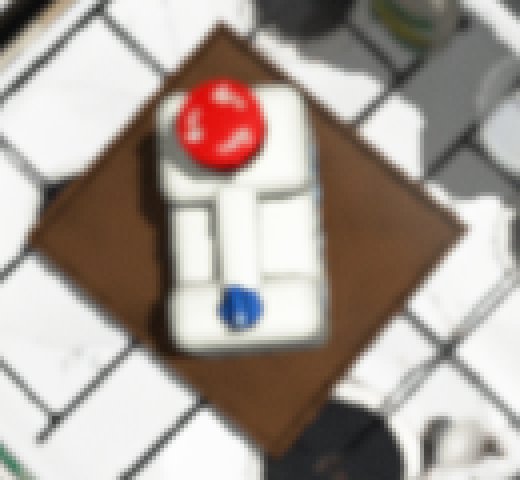

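View pics/s1.png

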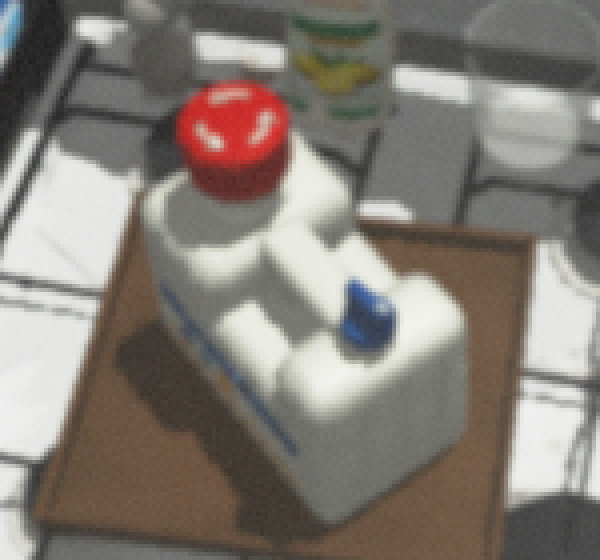

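Both crops are clear. In t1 the cap disc is centred near crop (221,124), the vent near (240,308), and the tray corners are near (222,22), (468,230), (280,457) and (32,240). s1 shows the same parts, with the wing roughly along the canister's long axis. I'll refine with filled masks and check heights against the tray and the 106 mm spacing.

```bash
python3 - <<'E'
from h import *
I={n:read_camera(n) for n in("scene","top")}
B={('red','scene'):(178,163,220,207),('red','top'):(192,163,228,199),('blue','scene'):(222,214,244,242),('blue','top'):(205,215,225,238)}
P={}
for k,b in B.items():
    x0,y0,x1,y1=b
    c=cv2.resize(I[k[1]][y0:y1,x0:x1],None,fx=4,fy=4,interpolation=cv2.INTER_CUBIC).astype(int)
    r,g,bl=c[...,0],c[...,1],c[...,2]
    m=((r-g>50)&(r-bl>50)) if k[0]=='red' else ((bl-r>35)&(bl-g>12))
    cs=max(cv2.findContours(m.astype(np.uint8),0,1)[0],key=cv2.contourArea);hu=cv2.convexHull(cs)
    M=cv2.moments(hu);P[k]=(x0-.375+M['m10']/M['m00']/4,y0-.375+M['m01']/M['m00']/4)
    print(k,np.round(P[k],2),cv2.contourArea(hu)/16,[((v/4) if i==0 else v) for i,v in enumerate(cv2.boundingRect(hu)) if 0] ,np.round(cv2.minAreaRect(hu)[1],0),round(cv2.minAreaRect(hu)[2]))
for col,z in(('red',.1695),('blue',.151)):print(col,tri(P[col,'scene'],P[col,'top']),plane('scene',P[col,'scene'],z),plane('top',P[col,'top'],z))
T=np.array([(222,22),(468,230),(280,457),(32,240)])/4+[155,150];S=np.array([(137,195),(535,235),(505,560),(38,520)])/4+[140,150]
for i in range(4):
    # match nearest by top plane
    X=plane('top',T[i:i+1],.02)[0];j=np.argmin(np.linalg.norm(proj('scene',X)-S,axis=1));print('tray',X,j,tri(S[j],T[i]))
E
```

```text
('red', 'scene') [198.26 183.34] 635.21875 [] [113. 112.] 9
('red', 'top') [209.78 180.32] 425.25 [] [91. 95.] 18
('blue', 'scene') [232.21 225.1 ] 57.46875 [] [56. 20.] 34
('blue', 'top') [214.87 226.23] 85.40625 [] [41. 40.] 22
red (array([ 0.57664516, -0.15496795,  0.1651488 ]), np.float64(0.0012232656006599867)) [[ 0.57287433 -0.15405858  0.1695    ]] [[ 0.57610411 -0.15501973  0.1695    ]]
blue (array([ 0.46874065, -0.16567771,  0.14901491]), np.float64(0.0009930904536145872)) [[ 0.46796762 -0.16470164  0.151     ]] [[ 0.46825168 -0.16626947  0.151     ]]
tray [ 0.68093297 -0.1377448   0.02      ] 0 (array([ 0.68542265, -0.13538799,  0.00664744]), np.float64(0.001814227333096016))
tray [ 0.52961286 -0.31072503  0.02      ] 1 (array([ 0.53097359, -0.31025556,  0.01514302]), np.float64(0.0020615405210914627))
tray [ 0.37588055 -0.18067111  0.02      ] 2 (array([ 0.37576681, -0.18120694,  0.02399222]), np.float64(0.0006257684708113716))
tray [ 0.52524602 -0.00767244  0.02      ] 3 (array([ 0.52881479, -0.00140599,  0.00323544]), np.float64(0.004618089708884826))
```

```bash
cat >> h.py <<'E'
def go(x,y,z,ang=None):
    s=env.get_state();M=R.from_quat(s['eef_rot']).as_matrix()
    d=M.T@(np.array([x,y,z])-s['tcp_pos']);cur=np.arctan2(M[1,0],M[0,0])
    print('t',round(s['time_s'],2),'tcp',np.round(s['tcp_pos'],4),'tilt',np.round(np.arccos(-M[2,2]),4),'xang',round(cur,3),'d_tool',np.round(d,4),'n',np.linalg.norm(d)/.04,'q',np.round(s['joints'],2),'F',np.round(s['wrist_force'],1),'grip',round(s['grip_width'],3),round(s['gripper_force'],1))
    if ang is not None: print('rz to ang',round(cur-ang,3))
E
python3 - <<'E'
from h import *
print('soap cap',plane('top',[[258,131]],.21),'glass',plane('top',[[287,180]],.088),'shakers',plane('top',[[319,211],[228,117]],.09))
go(.4685,-.1657,.215,.22)
E
```

```text
soap cap [[ 0.68358344 -0.27049781  0.21      ]] glass [[ 0.59286982 -0.34750288  0.088     ]] shakers [[ 0.51001276 -0.42779151  0.09      ]
 [ 0.76801555 -0.192212    0.09      ]]
t 0.3 tcp [ 0.2433 -0.6025  0.2309] tilt 0.0009 xang 0.384 d_tool [ 0.3724 -0.3206  0.0162] n 12.291461010731384 q [ 1.16  0.62 -0.01  1.42  0.01  1.1  -0.04] F [-0.8 -0.7  1.2] grip 0.995 0.0
rz to ang 0.164
```

```bash
R="0.0286 -0.0247 0.00125 0 0 0"; python3 steer.py '0.0286 -0.0247 0.0012 0 0 0;0.0286 -0.0247 0.0012 0 0 0;0.0286 -0.0247 0.0012 0 0 0;0.0286 -0.0247 0.0012 0 0 0;0.0286 -0.0247 0.0012 0 0 0;0.0286 -0.0247 0.0012 0 0 0;0.0286 -0.0247 0.0012 0 0 0;0.0286 -0.0247 0.0012 0 0 0;0.0286 -0.0247 0.0012 0 0 0;0.0286 -0.0247 0.0012 0 0 0;0.0286 -0.0247 0.0012 0 0 0;0.0286 -0.0247 0.0012 0 0 0;0.0286 -0.0247 0.0012 0 0 0;0 0 0 0 0 0.082;0 0 0 0 0 0.082;0 0 0 0 0 0;0 0 0 0 0 0' 0.5; python3 - <<'E'
from h import *
go(.4685,-.1657,.143,.22)
E
```

```text
time_s: 1.72
tcp_pos: [0.4679, -0.1658, 0.2158]
eef_rot: [0.994, 0.111, -0.0, 0.0]
wrist_force: [0.3, -0.2, 0.2]
grip_width: 0.498
gripper_force: 0.0
t 1.72 tcp [ 0.4679 -0.1658  0.2158] tilt 0.0003 xang 0.222 d_tool [0.0007 0.     0.0728] n 1.8197650048656329 q [ 0.32  0.4  -0.04  1.88  0.02  0.87 -1.07] F [ 0.3 -0.2  0.2] grip 0.498 0.0
rz to ang 0.002
```

```bash
python3 steer.py '0 0 0.018 0 0 0;0 0 0.018 0 0 0;0 0 0.018 0 0 0;0 0 0.018 0 0 0;0 0 0 0 0 0;0 0 0 0 0 0' 0.35; python3 - <<'E'
from h import *
go(.4685,-.1657,.143,.22)
a=read_camera("scene")[150:290,140:290];b=read_camera("top")[150:290,145:295]
cv2.imwrite("pics/c2.png",cv2.resize(np.hstack([a,b])[:,:,::-1],(800,373),interpolation=3))
E
```

```text
time_s: 2.22
tcp_pos: [0.4673, -0.1662, 0.1434]
eef_rot: [0.994, 0.11, -0.001, -0.0]
wrist_force: [-0.5, -0.2, 1.2]
grip_width: 0.35
gripper_force: 0.0
t 2.22 tcp [ 0.4673 -0.1662  0.1434] tilt 0.0019 xang 0.22 d_tool [ 0.0013 -0.0002  0.0004] n 0.034364115444046085 q [ 0.32  0.5  -0.04  1.97  0.03  0.68 -1.08] F [-0.5 -0.2  1.2] grip 0.35 0.0
rz to ang -0.0
```

View pics/c2.png

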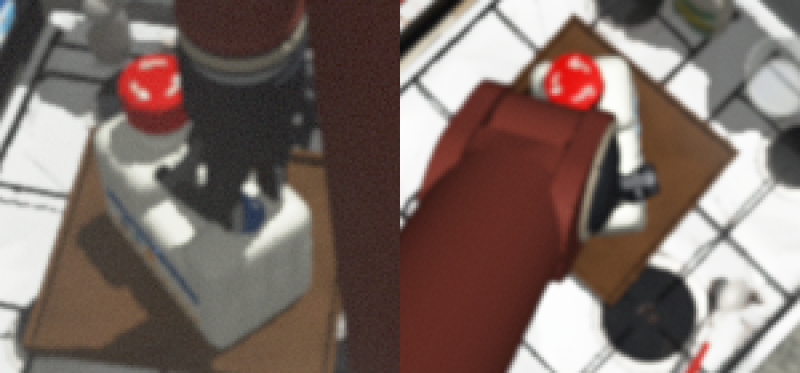

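The crop shows the blue wing at about (245,215) between the two fingers, with nothing touching. I'll close on it gently.

```bash
python3 steer.py '0.001 0 0 0 0 0;0 0 0 0 0 0;0 0 0 0 0 0;0 0 0 0 0 0;0 0 0 0 0 0;0 0 0 0 0 0;0 0 0 0 0 0;0 0 0 0 0 0' 0 40; python3 - <<'E'
from h import *
go(.4685,-.1657,.143,.22)
E
```

```text
time_s: 2.98
tcp_pos: [0.4695, -0.1645, 0.1447]
eef_rot: [0.994, 0.11, 0.001, -0.0]
wrist_force: [-0.9, 3.9, 5.7]
grip_width: 0.094
gripper_force: 44.0
t 2.98 tcp [ 0.4695 -0.1645  0.1447] tilt 0.0018 xang 0.221 d_tool [-0.0013  0.001   0.0017] n 0.05776944467976183 q [ 0.32  0.5  -0.04  1.96  0.03  0.68 -1.08] F [-0.9  3.9  5.7] grip 0.094 44.0
rz to ang 0.001
```

```bash
python3 steer.py '0 0 -0.0015 0 0 0;0 0 0 0 0 -0.11;0 0 0 0 0 -0.11;0 0 0 0 0 -0.11;0 0 0 0 0 -0.11;0 0 0 0 0 -0.11;0 0 0 0 0 -0.11;0 0 0 0 0 -0.11;0 0 0 0 0 -0.11;0 0 0 0 0 -0.11;0 0 0 0 0 -0.11;0 0 0 0 0 -0.11;0 0 0 0 0 -0.11;0 0 0 0 0 0;0 0 0 0 0 0;0 0 0 0 0 0'; python3 - <<'E'
from h import *
go(.4685,-.1657,.143,.22);print(env.get_state()['torque'])
E
```

```text
time_s: 4.32
tcp_pos: [0.4686, -0.1655, 0.1448]
eef_rot: [0.719, 0.695, -0.0, -0.0]
wrist_force: [0.5, 0.1, -4.4]
grip_width: 0.093
gripper_force: 42.6
t 4.32 tcp [ 0.4686 -0.1655  0.1448] tilt 0.0006 xang 1.538 d_tool [-0.0002 -0.0001  0.0018] n 0.0443008645703831 q [ 0.58  0.53 -0.42  1.95  0.31  0.72 -0.06] F [ 0.5  0.1 -4.4] grip 0.093 42.6
rz to ang 1.318
[ 0.29394746 -0.19415655  0.06245493]
```

```bash
python3 steer.py '0 0 0 0 0 0;0 0 0 0 0 0;0 0 0 0 0 0;0 0 0 0 0 0;0 0 -0.02 0 0 0;0 0 -0.035 0 0 0;0 0 -0.035 0 0 0;0 0 0 0 0 0;0 0 0 0 0 0' 0.4; python3 - <<'E'
from h import *
go(.5765,-.155,.235,1.54)
a=read_camera("scene")[150:290,140:290];b=read_camera("top")[150:290,145:295]
cv2.imwrite("pics/c3.png",cv2.resize(np.hstack([a,b])[:,:,::-1],(800,373),interpolation=3))
E
```

```text
time_s: 5.07
tcp_pos: [0.4702, -0.166, 0.2374]
eef_rot: [0.718, 0.696, 0.001, 0.003]
wrist_force: [0.7, -0.6, -0.8]
grip_width: 0.402
gripper_force: 0.0
t 5.07 tcp [ 0.4702 -0.166   0.2374] tilt 0.0056 xang 1.539 d_tool [0.0143 0.1059 0.003 ] n 2.6720995871092694 q [ 0.63  0.41 -0.48  1.84  0.23  0.95  0.03] F [ 0.7 -0.6 -0.8] grip 0.402 0.0
rz to ang -0.001
```

View pics/c3.png

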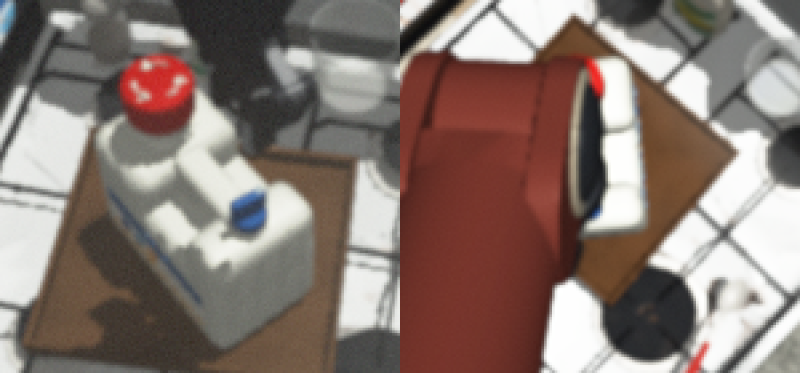

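The left crop shows the wing at (248,210) now lying across the canister, so the vent is loosened, and the canister has not moved. The red cap at (157,95) is unobstructed. I'll check its centroid again and move over it.

```bash
python3 steer.py '0.0036 0.0265 0 0 0 0;0.0036 0.0265 0 0 0 0;0.0036 0.0265 0 0 0 0;0.0036 0.0265 0 0 0 0;0 0 0 0 0 0;0 0 0 0 0 0' 1; python3 - <<'E'
from h import *
a=read_camera("scene")
go(.5765,-.155,.146,1.54)
x0,y0,x1,y1=178,163,220,207
c=cv2.resize(a[y0:y1,x0:x1],None,fx=4,fy=4,interpolation=cv2.INTER_CUBIC).astype(int)
m=((c[...,0]-c[...,1]>50)&(c[...,0]-c[...,2]>50)).astype(np.uint8)
hu=cv2.convexHull(max(cv2.findContours(m,0,1)[0],key=cv2.contourArea));M=cv2.moments(hu)
print(x0-.375+M['m10']/M['m00']/4,y0-.375+M['m01']/M['m00']/4,cv2.contourArea(hu)/16)
E
```

```text
time_s: 5.67
tcp_pos: [0.5751, -0.1536, 0.2329]
eef_rot: [0.717, 0.697, -0.001, -0.002]
wrist_force: [-0.8, -0.4, 0.2]
grip_width: 1.002
gripper_force: 0.0
t 5.72 tcp [ 0.5741 -0.1541  0.2332] tilt 0.0044 xang 1.54 d_tool [-0.0008  0.0028  0.0872] n 2.181791979015026 q [ 0.5   0.56 -0.45  1.58  0.27  1.07 -0.05] F [-0.2  0.6 -0.2] grip 1.002 0.0
rz to ang 0.0
198.71744201658106 183.79005974557782 620.6875
```

```bash
python3 steer.py '-0.001 0.002 0.02 0 0 0;0 0 0.02 0 0 0;0 0 0.02 0 0 0;0 0 0.02 0 0 0;0 0 0.009 0 0 0;0 0 0 0 0 0;0 0 0 0 0 0;0 0 0 0 0 0' ; python3 steer.py '0 0 0 0 0 0;0 0 0 0 0 0;0 0 0 0 0 0;0 0 0 0 0 0;0 0 0 0 0 0;0 0 0 0 0 0' 0 70; python3 - <<'E'
from h import *
go(.5765,-.155,.146,1.54)
E
```

```text
time_s: 6.38
tcp_pos: [0.5778, -0.1557, 0.1475]
eef_rot: [0.718, 0.696, 0.001, 0.001]
wrist_force: [0.7, -0.5, 0.5]
grip_width: 0.997
gripper_force: 0.0
time_s: 6.88
tcp_pos: [0.5757, -0.1555, 0.1467]
eef_rot: [0.718, 0.696, -0.001, -0.001]
wrist_force: [-6.1, -0.1, 6.6]
grip_width: 0.607
gripper_force: 72.0
t 6.88 tcp [ 0.5757 -0.1555  0.1467] tilt 0.0032 xang 1.54 d_tool [0.0006 0.0008 0.0007] n 0.030028029705525518 q [ 0.48  0.65 -0.42  1.68  0.33  0.88 -0.1 ] F [-6.1 -0.1  6.6] grip 0.607 72.0
rz to ang -0.0
```

```bash
python3 steer.py '0 0 0.003 0 0 0;0 0 0.003 0 0 0;0 0 0 0 0 0;0 0 0 0 0 0;0 0 0 0 0 0'; python3 - <<'E'
from h import *
go(.5765,-.155,.146,1.54)
E
```

```text
time_s: 7.3
tcp_pos: [0.5758, -0.1556, 0.1413]
eef_rot: [0.718, 0.696, -0.001, -0.001]
wrist_force: [-5.8, 0.6, 8.6]
grip_width: 0.605
gripper_force: 72.5
t 7.3 tcp [ 0.5758 -0.1556  0.1413] tilt 0.0028 xang 1.54 d_tool [ 0.0006  0.0006 -0.0047] n 0.11976458119087481 q [ 0.48  0.66 -0.41  1.68  0.33  0.87 -0.1 ] F [-5.8  0.6  8.6] grip 0.605 72.5
rz to ang -0.0
```

```bash
python3 steer.py '0 0 0.002 0 0 0;0 0 0 0 0 0;0 0 0 0 0 0;0 0 0 0 0 0'; python3 - <<'E'
from h import *
go(.5765,-.155,.146,1.54)
E
python3 steer.py '0 0 0.001 0 0 0;0 0 0 0 0 0;0 0 0 0 0 0;0 0 0 0 0 0'; python3 - <<'E'
from h import *
go(.5765,-.155,.146,1.54)
a=read_camera("scene")[150:290,140:290];b=read_camera("top")[150:290,145:295]
cv2.imwrite("pics/c4.png",cv2.resize(np.hstack([a,b])[:,:,::-1],(800,373),interpolation=3))
E
```

```text
time_s: 7.63
tcp_pos: [0.576, -0.1555, 0.1405]
eef_rot: [0.718, 0.696, -0.001, -0.0]
wrist_force: [-7.8, 0.4, 14.5]
grip_width: 0.607
gripper_force: 72.9
t 7.63 tcp [ 0.576  -0.1555  0.1405] tilt 0.0024 xang 1.54 d_tool [ 0.0005  0.0004 -0.0055] n 0.13772882952999083 q [ 0.48  0.66 -0.41  1.68  0.33  0.87 -0.1 ] F [-7.8  0.4 14.5] grip 0.607 72.9
rz to ang -0.0
time_s: 7.97
tcp_pos: [0.5762, -0.1555, 0.1405]
eef_rot: [0.718, 0.696, -0.001, 0.0]
wrist_force: [-9.3, 0.9, 19.1]
grip_width: 0.606
gripper_force: 73.4
t 7.97 tcp [ 0.5762 -0.1555  0.1405] tilt 0.0023 xang 1.54 d_tool [ 0.0005  0.0003 -0.0055] n 0.13867985825550835 q [ 0.48  0.66 -0.41  1.68  0.33  0.87 -0.1 ] F [-9.3  0.9 19.1] grip 0.606 73.4
rz to ang -0.0
```

View pics/c4.png

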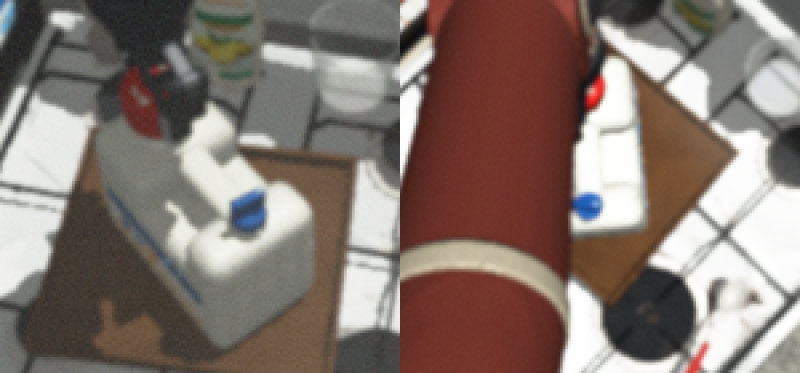

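The cap stays centred in the gripper at crop (150,105). Force rose to 19 N with no further travel, so it has bottomed at 7 mm. I'll ease off slightly and twist anticlockwise by 1.05 rad.

```bash
python3 steer.py '0 0 -0.001 0 0 0;0 0 0 0 0 0;0 0 0 0 0 -0.105;0 0 0 0 0 -0.105;0 0 0 0 0 -0.105;0 0 0 0 0 -0.105;0 0 0 0 0 -0.105;0 0 0 0 0 -0.105;0 0 0 0 0 -0.105;0 0 0 0 0 -0.105;0 0 0 0 0 -0.105;0 0 0 0 0 -0.105;0 0 0 0 0 0;0 0 0 0 0 0;0 0 0 0 0 0'; python3 - <<'E'
from h import *
go(.5765,-.155,.146,1.54);print(env.get_state()['torque'])
a=read_camera("scene")[150:290,140:290];b=read_camera("top")[150:290,145:295]
cv2.imwrite("pics/c5.png",cv2.resize(np.hstack([a,b])[:,:,::-1],(800,373),interpolation=3))
E
```

```text
time_s: 9.32
tcp_pos: [0.5762, -0.1551, 0.1406]
eef_rot: [0.272, 0.962, -0.001, -0.001]
wrist_force: [-6.8, 0.4, 13.0]
grip_width: 0.605
gripper_force: 73.0
t 9.32 tcp [ 0.5762 -0.1551  0.1406] tilt 0.002 xang 2.59 d_tool [-0.0002  0.0002 -0.0054] n 0.13636716767249732 q [ 0.64  0.73 -0.7   1.68  0.55  0.95  0.75] F [-6.8  0.4 13. ] grip 0.605 73.0
rz to ang 1.05
[0.04959937 1.65717962 0.15891827]
```

View pics/c5.png

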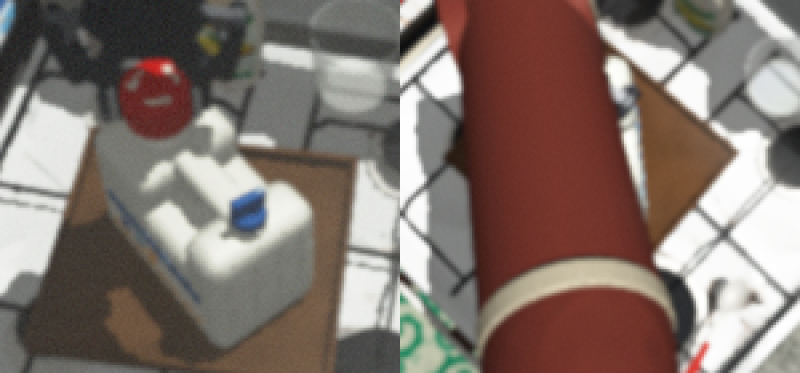

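The canister has not moved (vent still at crop (248,210)) and the cap is turned 60° in the gripper. I'll lift slowly at first and check the force.

```bash
python3 steer.py '0 0 -0.004 0 0 0;0 0 -0.004 0 0 0;0 0 -0.004 0 0 0;0 0 -0.004 0 0 0;0 0 0 0 0 0;0 0 0 0 0 0'; python3 - <<'E'
from h import *
go(.5762,-.1551,.2275)
E
```

```text
time_s: 9.92
tcp_pos: [0.5761, -0.1558, 0.1539]
eef_rot: [0.273, 0.962, -0.001, -0.001]
wrist_force: [-4.6, 0.1, 2.2]
grip_width: 0.603
gripper_force: 73.6
t 9.92 tcp [ 0.5761 -0.1558  0.1539] tilt 0.003 xang 2.589 d_tool [ 0.0004  0.0005 -0.0736] n 1.8397367432164888 q [ 0.64  0.71 -0.71  1.66  0.54  0.98  0.76] F [-4.6  0.1  2.2] grip 0.603 73.6
```

The cap is free: there is no downward pull on the wrist 6 mm above the seat. I'll carry on up to about 80 mm.

```bash
python3 steer.py '0 0 -0.008 0 0 0;0 0 -0.008 0 0 0;0 0 -0.008 0 0 0;0 0 -0.01 0 0 0;0 0 -0.01 0 0 0;0 0 -0.01 0 0 0;0 0 -0.01 0 0 0;0 0 -0.008 0 0 0;0 0 0 0 0 0;0 0 0 0 0 0;0 0 0 0 0 0;0 0 0 0 0 0;0 0 0 0 0 0;0 0 0 0 0 0'; python3 - <<'E'
from h import *
go(.5762,-.1551,.2275)
a=read_camera("scene")[120:290,140:290];b=read_camera("top")[120:290,145:295]
cv2.imwrite("pics/c6.png",cv2.resize(np.hstack([a,b])[:,:,::-1],(800,453),interpolation=3))
E
```

```text
time_s: 11.08
tcp_pos: [0.577, -0.1555, 0.2257]
eef_rot: [0.272, 0.962, 0.0, -0.001]
wrist_force: [0.3, 0.1, -0.9]
grip_width: 0.607
gripper_force: 73.4
t 11.08 tcp [ 0.577  -0.1555  0.2257] tilt 0.0011 xang 2.59 d_tool [ 0.0009 -0.0001 -0.0018] n 0.05055625916726542 q [ 0.67  0.64 -0.76  1.58  0.47  1.12  0.82] F [ 0.3  0.1 -0.9] grip 0.607 73.4
```

View pics/c6.png

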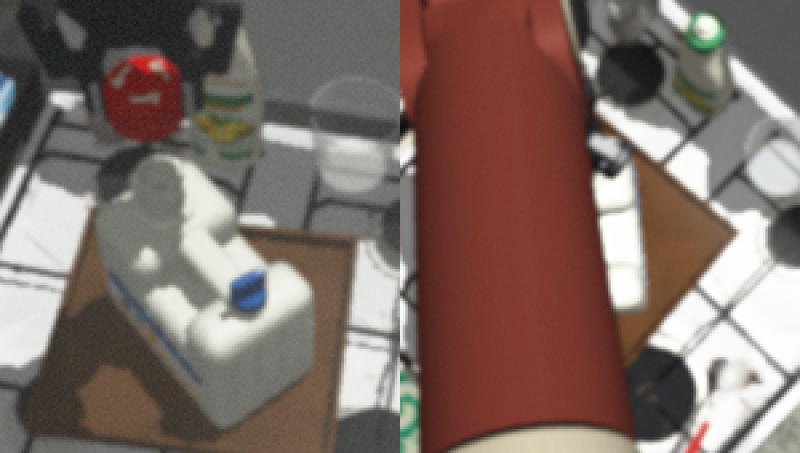

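The cap is held level at crop (143,97), above the open neck at (160,175). The canister is upright and in place, and the vent wing still lies across it.

```bash
python3 -c "
from plant import env, ticket, read_camera, camera_info
print(ticket.job_done())"
```

```text
the job is handed in; nothing more can be done
None
```

I handed the job in at about 11 s of the 48 s, but the hand-in gave no verdict: vent cap turned to about 1.4 rad (estimated from the gripper's turn), and the red cap pressed, turned 60° and held level about 8 cm above the open neck, with the canister upright in its place.

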